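# Load the colour-coded sample carrier for the microscope

## Robot

A 6-joint arm with a two-finger parallel gripper is mounted at the origin on a cart in front of the work surface, level with it; the furniture and walls round the work are solid. World frame = base frame: x ahead of the robot, y to its left, z up, the work surface at z = 0. Lengths are in mm, angles in rad, forces in N, time in s.
With the tool pointing down it reaches from about 325 to 875 mm from the base axis. Payload 4.4 kg.
Tool frame: the origin (TCP) lies at the very end of the fingers, on their centre line; the grasp point (between the pads) lies 19 mm behind it; z points along the fingers, y is the line along which they close (so a half turn about z gives the same grasp; the last joint's range is limited). The gripper opens to 85 mm and grips with 20 to 120 N. Pads are 22 mm wide; open, the fingers measure 114 mm over their backs; the gripper's body (76 mm by 85 mm) begins 54 mm behind the grasp point. The pads swing forward as they close: fully open they stand 13 mm farther back than shut.
Start: joints at [-1.254, 0.207, 1.542, -0, 1.393, -0.15], TCP at [258.756, -513.49, 231.282] pointing down, gripper open.
Joint ranges: [-2.73, 2.73], [-0.86, 2.22], [0.23, 2.46], [-1.11, 4.25], [0.08, 2.63], [-2.82, 2.82]. Speed limits (rad/s): [2.79, 2.79, 3.14, 3.14, 3.14, 3.14].

## Interface

Orientations are given as a unit quaternion [x, y, z, w].
In Python, from workcell import r gives the robot as it stands.
- The arm moves only by the tool jog_arm, never from a script. Its arguments are lists of equal length, an entry for each row: "dp": the shift along the tool's x, y, z in m, a list of three; "angular": the turn, a rotation vector about the tool's x, y, z in rad, a list of three. In form: {"dp": [[tx, ty, tz], ...], "angular": [[rx, ry, rz], ...]}. A call has exactly 8 rows; each row is the pose to reach, as a shift and turn from the pose commanded when the call began, along the tool's axes at that moment; what a row does not reach only later rows make up. A row lasts 1/10 s, in which the tool goes at most 50 mm and 8.59 degrees, less where a joint would pass 70% of its speed; a pose out of reach is approached as far as the arm can. A call with a gripper value outside its range is refused whole. "grip" is the opening, from 0 (shut) to 1 (fully open), set as the call begins (left out, the last holds). The fingers move at their own pace and stop on an object; "newtons" is the grip in N (left out, the last holds). Time passes only in rows, so rows that repeat a pose let the fingers close, or fill a call up. It gives the time, the measured TCP pose, the force, the opening and the grip force at its end, in the units of the state.
- r.state(): the state, without advancing time (a new reading comes with each control period).
- r.grab_frame(name): name is "side" or "top"; returns a dict with "pixels" (420x560x3 uint8, blue, green, red), "camera_matrix" (3x3 intrinsics, pixels), "k1" (the pictures are not rectified: a ray, as slopes to the right and down, at radius r is drawn at 1 + k1 r^2 times it, then the intrinsics apply), "world_to_cam" (4x4, takes a point from world to camera coordinates). Camera axes: x right, y up, looking along -z (the intrinsics and any distortion apply to the point x, -y, -z); pixel columns grow to the right and rows downward; lengths in mm; the calibration is good to about 2 mm. A picture is of the moment at which its call begins. There is no depth.
- r.job_done(): hands the job in; it is judged then, once.
Trained networks look in the newest picture that a camera, given by its name, has taken for a name from the list of things; names that differ only in an ending like _2 or _b are one class to them, and where a whole thing is asked for, a point or a joint stands for the part that bears it (a point fixed in the world has none). Each returns a list of dicts, best first, with "p" (0 to 1); they miss things now and then, are a little off and sometimes report something else, mostly with a low value. They report only what shows in the picture. A call takes as long as a camera call.
- r.boxes_of(camera, query): "at" ([column, row] in pixels, amid what is visible of it).
- r.place_of(camera, query): "at" ([column, row] in pixels: a listed point, or the origin of a listed thing).
The state is a dict: "time_s": time; "q": joint angles; "joint_vel": joint speeds; "tau": joint torques, N m; "eef_pos": TCP position; "eef_rot": TCP orientation; "wrist_force": force on the tool from outside, world axes, zero at the start; "ft_torque": the same for the moment, N m; "width": finger opening in mm; "finger_force": force on a finger pad.
Only numpy, scipy, OpenCV 4.12 (cv2) and the standard library are available. Lean on these libraries where they do the work, as an engineer would, in place of code of your own. Each camera call takes 0.05 s, during which the arm holds its last target. There are 200 camera calls.

## Task

Load the sample carrier for the next microscope session: stand the red mount, the green mount, the blue-capped vial and the white-capped vial upright on the floor of the carrier's cup of the same colour (mounts by body colour, vials by cap colour). Leave the black mount and the black-capped vial where they stand, and tip nothing over.

Things in the scene. Friction and masses are not known exactly. Their poses are not given: they have to be found in the camera images.
- red_mount: red round resin specimen mount with a dull greyish-red section set in its top face: a loose upright disc, 32 mm across, 16 mm high, about 22 g. Origin: centre of its underside; z up. Grasp across the rim.
- green_mount: dark green round resin specimen mount with a tan section set in its top face: a loose upright disc, 32 mm across, 17 mm high, about 22 g. Origin: centre of its underside; z up. Grasp across the rim.
- black_mount: black round resin specimen mount with a tan section set in its top face: a loose upright disc, 31 mm across, 19 mm high, about 22 g. Origin: centre of its underside; z up. Grasp across the rim. It stays where it is.
- blue_vial: small pale glass vial with a blue screw cap, loose, standing upright, 42 mm high; body 23 mm across up to 38 mm, cap about 20 mm across, fixed on; about 24 g. Origin: centre of its underside; z up. Grasp the body.
- white_vial: small pale glass vial with a white screw cap, loose, standing upright, 48 mm high; body 23 mm across up to 44 mm, cap about 20 mm across, fixed on; about 24 g. Origin: centre of its underside; z up. Grasp the body.
- black_vial: small pale glass vial with a black screw cap, loose, standing upright, 48 mm high; body 23 mm across up to 44 mm, cap about 20 mm across, fixed on; about 24 g. Origin: centre of its underside; z up. Grasp the body. It stays where it is.
- red_cup: red shallow round cup fixed on the grey tray. 54 mm outside, 49 mm inside; floor 2 mm, rim 6 mm above its origin. Origin: centre of its underside, 4 mm above the work surface; z up, x and y along the tray's sides. Fixed tray 150 x 150 mm, lip 9 mm high; its four cups stand 2 x 2, 72 mm centre to centre; which colour is where varies.
- green_cup: green shallow round cup fixed on the grey tray. 54 mm outside, 49 mm inside; floor 2 mm, rim 6 mm above its origin. Origin: centre of its underside, 4 mm above the work surface; z up, x and y along the tray's sides. Fixed tray 150 x 150 mm, lip 9 mm high; its four cups stand 2 x 2, 72 mm centre to centre; which colour is where varies.
- blue_cup: blue shallow round cup fixed on the grey tray. 54 mm outside, 49 mm inside; floor 2 mm, rim 6 mm above its origin. Origin: centre of its underside, 4 mm above the work surface; z up, x and y along the tray's sides. Fixed tray 150 x 150 mm, lip 9 mm high; its four cups stand 2 x 2, 72 mm centre to centre; which colour is where varies.
- white_cup: white shallow round cup fixed on the grey tray. 54 mm outside, 49 mm inside; floor 2 mm, rim 6 mm above its origin. Origin: centre of its underside, 4 mm above the work surface; z up, x and y along the tray's sides. Fixed tray 150 x 150 mm, lip 9 mm high; its four cups stand 2 x 2, 72 mm centre to centre; which colour is where varies.

How it is judged (in metres and radians):
At the end, for the whole second after the job is handed in: Red and green mount within 11 mm, blue- and white-capped vial within 15.5 mm of the centre of the cup of their colour, undersides under 5 mm above the cup's origin, upright within 0.1 rad. Black mount and black-capped vial within 20 mm of their start. All released and at rest (horizontal distance between red_mount and red_cup below 0.011 m and z of red_mount in the frame of red_cup below 0.005 m and angle between each of red_mount, green_mount, blue_vial, white_vial's own z axis and vertical below 0.1 rad and horizontal distance between green_mount and green_cup below 0.011 m and z of green_mount in the frame of green_cup below 0.005 m and horizontal distance between blue_vial and blue_cup below 0.0155 m and z of blue_vial in the frame of blue_cup below 0.005 m and horizontal distance between white_vial and white_cup below 0.0155 m and z of white_vial in the frame of white_cup below 0.005 m and distance of each of black_mount, black_vial from where it was at the start of the episode below 0.02 m and linear speed of each of red_mount, green_mount, black_mount, blue_vial, white_vial, black_vial below 0.02 m/s); the robot touches nothing.
It fails at once if a mount or vial tips over (more than 0.7 rad) (angle between any of red_mount, green_mount, black_mount, blue_vial, white_vial, black_vial's own z axis and vertical above 0.7 rad).
It fails at once if the black mount or the black-capped vial is moved more than 20 mm (distance of any of black_mount, black_vial from where it was at the start of the episode above 0.02 m).
It also fails if it takes over 96 s, if anything falls off the work surface, if the arm or the gripper's body presses on something with over 40 N, if the wrist force passes 120 N, or if a joint passes its speed limit or range.

## Working session

There is one attempt and no reset: what is moved stays moved. The work goes in short steps, Python scripts to look and compute and a tool call to move; the robot and the scene stay as the last step left them, time stands still between calls to the robot, and variables do not carry over. Pictures are saved under pics/ and viewed, at most 14 in all, crops included, and the job is handed in when it is done.

Besides the shell and the picture viewer there is one more tool, called after "Call:" in YAML: its name, and indented under it one key for each argument. jog_arm: Moves the arm, as the interface text tells. Its arguments: {"type":"object","properties":{"dp":{"type":"array","items":{"type":"array","items":{"type":"number"}}},"angular":{"type":"array","items":{"type":"array","items":{"type":"number"}}},"grip":{"type":"number"},"newtons":{"type":"number"}},"required":["dp","angular"]}

```bash
mkdir -p pics; cat > h.py <<'E'
import numpy as np, cv2
from workcell import r
def ray(f,px):
    K=np.array(f["camera_matrix"],float);k1=f["k1"]
    d=np.array([(px[0]-K[0,2])/K[0,0],(px[1]-K[1,2])/K[1,1]])
    u=d.copy()
    for _ in range(20): u=d/(1+k1*(u@u))
    T=np.array(f["world_to_cam"]);R=T[:3,:3];t=T[:3,3]
    return -R.T@t, R.T@np.array([u[0],-u[1],-1.])
def onz(f,px,z):
    c,d=ray(f,px); return c+d*(z-c[2])/d[2]
def proj(f,P):
    K=np.array(f["camera_matrix"],float);T=np.array(f["world_to_cam"])
    p=T[:3,:3]@np.array(P,float)+T[:3,3];u=np.array([p[0],-p[1]])/-p[2]
    u=u*(1+f["k1"]*(u@u));return K[:2,:2]@u+K[:2,2]
N=["red_mount","green_mount","black_mount","blue_vial","white_vial","black_vial","red_cup","green_cup","blue_cup","white_cup"]
E
python3 - <<'E'
from h import *
for c in ["top","side"]:
    f=r.grab_frame(c); cv2.imwrite(f"pics/{c}0.png",f["pixels"])
    print(c,onz(f,(280,210),0).round(),ray(f,(280,210))[0].round())
    for n in N:
        z=4 if "cup" in n else 0
        for d in r.place_of(c,n)[:3]: print(n,round(d["p"],2),np.round(d["at"]),onz(f,d["at"],z).round(1))
print(r.state())
E
```

```text
top [524.   7.   0.] [ 267.   -3. 1203.]
red_mount 0.45 [176. 261.] [394.6 285.3   0. ]
red_mount 0.36 [286. 204.] [539.5  -9.9   0. ]
black_mount 0.56 [146. 223.] [499.7 367.9   0. ]
blue_vial 0.46 [198. 206.] [543.3 228.3   0. ]
white_vial 0.57 [392. 188.] [ 573.8 -300.6    0. ]
black_vial 0.68 [431. 230.] [ 455.3 -394.9    0. ]
red_cup 0.88 [287. 180.] [604.6 -15.7   4. ]
green_cup 0.72 [316. 201.] [543.5 -91.6   4. ]
blue_cup 0.71 [289. 204.] [537.6 -17.8   4. ]
white_cup 0.6 [312. 177.] [612.1 -82.8   4. ]
side [ 557. -120.    0.] [ 116. 1009.  587.]
red_mount 0.58 [283. 214.] [538.6 -99.8   0. ]
red_mount 0.57 [284. 296.] [388.9 290.5   0. ]
green_mount 0.62 [340. 197.] [ 402.  -282.3    0. ]
black_mount 0.44 [225. 308.] [491.5 377.1   0. ]
blue_vial 0.66 [293. 187.] [ 580.7 -315.9    0. ]
blue_vial 0.63 [230. 267.] [555.6 227.5   0. ]
blue_vial 0.23 [256. 222.] [595.  -14.9  -0. ]
white_vial 0.64 [293. 187.] [ 581.5 -310.6    0. ]
black_vial 0.62 [341. 200.] [ 393.8 -261.7    0. ]
black_vial 0.59 [332. 185.] [ 455.7 -380.6    0. ]
red_cup 0.63 [256. 219.] [600.9 -30.6   4. ]
g
[... 181 characters left out ...]
  4. ]
{'time_s': 1.1, 'q': array([-1.25447914e+00,  2.06626338e-01,  1.54149360e+00, -4.15294317e-05,
        1.39348568e+00, -1.50546835e-01]), 'joint_vel': array([ 0.0006868 , -0.00105415,  0.00016139, -0.00106362,  0.00052243,
        0.00128432]), 'tau': array([ 4.32175184e-04, -3.83058929e+01, -2.91976726e+01, -2.20332554e-04,
        9.60830766e-04,  5.39627564e-06]), 'eef_pos': array([ 258.75684762, -513.49508158,  231.26973758]), 'eef_rot': array([ 9.72877394e-01,  2.31321370e-01, -2.09057730e-05, -4.76950259e-06]), 'wrist_force': array([ 0.23432683, -0.36974809, -0.35088582]), 'ft_torque': array([0.04839617, 0.03689445, 0.00930841]), 'finger_force': 0.0, 'width': 85.66326151414364}
```

```bash
python3 - <<'E'
import cv2
a=cv2.imread("pics/top0.png")[130:310,110:470];cv2.imwrite("pics/tc.png",cv2.resize(a,(800,400),interpolation=cv2.INTER_CUBIC))
E
```

```text
(no output)
```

View pics/tc.png

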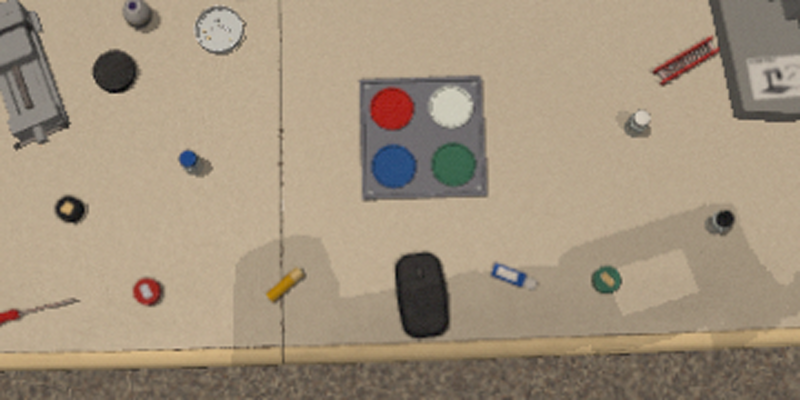

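View pics/side0.png

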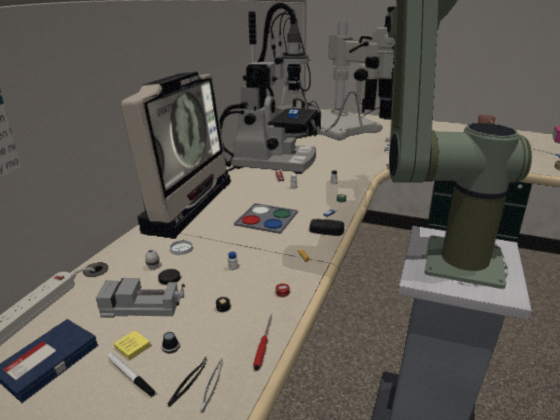

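The top crop shows the cups (red at full px ~(286,179), white (312,178), blue (287,205), green (314,204)). It also shows the red mount at (176,261), green mount (383,256), black mount (142,224), blue vial (195,201), white vial (398,184) and black vial (434,229). The side view agrees. I'll refine these by colour segmentation.

```bash
cat >> h.py <<'E'
def blob(f,px,kind,w=9):
    a=cv2.cvtColor(f["pixels"],cv2.COLOR_BGR2HSV).astype(int);H,S,V=a[...,0],a[...,1],a[...,2]
    m={"red":((H<8)|(H>172))&(S>130)&(V>50),"green":(H>55)&(H<95)&(S>70)&(V>25),"blue":(H>100)&(H<130)&(S>110)&(V>40),"white":(S<45)&(V>165),"black":(V<45)}[kind]
    M=np.zeros(m.shape,np.uint8);x,y=map(int,px);sl=np.s_[y-w:y+w+1,x-w:x+w+1];M[sl]=m[sl]
    c=cv2.findContours(M,cv2.RETR_EXTERNAL,cv2.CHAIN_APPROX_NONE)[0]
    c=max(c,key=len);h=np.zeros_like(M);cv2.drawContours(h,[cv2.convexHull(c)],-1,1,-1)
    ys,xs=np.nonzero(h);return np.array([xs.mean(),ys.mean()]),len(xs),np.ptp(xs)+1,np.ptp(ys)+1
E
python3 - <<'E'
from h import *
f=r.grab_frame("top")
L=[("red_cup",(286,179),"red",9,14),("white_cup",(312,178),"white",9,14),("blue_cup",(287,205),"blue",9,14),("green_cup",(314,204),"green",9,14),
("red_mount",(176,261),"red",8,9),("green_mount",(383,256),"green",8,9),("black_mount",(142,224),"black",8,11),("blue_vial",(195,201),"blue",38,8),("white_vial",(398,184),"white",45,8),("black_vial",(435,229),"black",45,8)]
for n,p,k,z,w in L:
    b=blob(f,p,k,w);print(n,b[0].round(1),b[1:],onz(f,b[0],z).round(1))
a=f["pixels"]
cv2.imwrite("pics/z.png",np.hstack([cv2.resize(a[y-17:y+18,x-17:x+18],(250,250),interpolation=0) for x,y in [(176,261),(383,256),(397,186)]]))
g=r.grab_frame("side")["pixels"]
cv2.imwrite("pics/s.png",np.vstack([cv2.resize(g[y:y+50,x:x+70],(420,300),interpolation=2) for x,y in [(235,190),(285,160)]]))
E
```

```text
red_cup [285.9 178.3] (297, np.int64(19), np.int64(19)) [609.  -11.7   9. ]
white_cup [312.6 177.5] (278, np.int64(19), np.int64(18)) [608.8 -84.    9. ]
blue_cup [286.7 204.3] (295, np.int64(19), np.int64(19)) [537.  -11.7   9. ]
green_cup [313.7 203.6] (291, np.int64(19), np.int64(19)) [536.5 -83.7   9. ]
red_mount [175.7 260.8] (115, np.int64(12), np.int64(12)) [394.9 283.6   8. ]
green_mount [382.8 255.5] (108, np.int64(12), np.int64(12)) [ 391.8 -258.4    8. ]
black_mount [141.3 223.8] (104, np.int64(12), np.int64(11)) [495.9 378.6   8. ]
blue_vial [194.2 201. ] (41, np.int64(7), np.int64(7)) [546.9 230.3  38. ]
white_vial [398.6 182.2] (37, np.int64(7), np.int64(7)) [ 578.8 -307.4   45. ]
black_vial [435.9 228.1] (36, np.int64(7), np.int64(7)) [ 453.5 -394.4   45. ]
```

View pics/z.png

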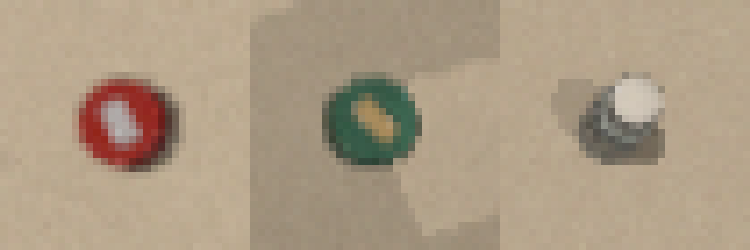

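Call:
jog_arm:
  dp:
    - [0.2335,-0.168,0.14]
    - [0.2335,-0.168,0.14]
    - [0.2335,-0.168,0.14]
    - [0.2335,-0.168,0.14]
    - [0.2335,-0.168,0.14]
    - [0.2335,-0.168,0.14]
    - [0.2335,-0.168,0.14]
    - [0.2335,-0.168,0.14]
  angular:
    - [0,0,0.467]
    - [0,0,0.467]
    - [0,0,0.467]
    - [0,0,0.467]
    - [0,0,0.467]
    - [0,0,0.467]
    - [0,0,0.467]
    - [0,0,0.467]
  grip: 0.75
  newtons: 30

```text
time_s: 2.0
eef_pos: [391.1, -254.8, 89.4]
eef_rot: [1.0, 0.002, -0.002, -0.002]
wrist_force: [-0.6, 0.6, -0.3]
width: 64.1
finger_force: 0.0
```

Call:
jog_arm:
  dp:
    - [0,0,0.04]
    - [0,0,0.06]
    - [0,0,0.075]
    - [0,0,0.086]
    - [0,0,0.086]
    - [0,0,0.086]
    - [0,0,0.086]
    - [0,0,0.086]
  angular:
    - [0,0,0]
    - [0,0,0]
    - [0,0,0]
    - [0,0,0]
    - [0,0,0]
    - [0,0,0]
    - [0,0,0]
    - [0,0,0]

```text
time_s: 2.8
eef_pos: [392.4, -259.2, 6.3]
eef_rot: [1.0, -0.0, 0.001, 0.001]
wrist_force: [-0.9, 0.4, 0.1]
width: 64.0
finger_force: 0.0
```

```bash
python3 - <<'E'
from h import *
f=r.grab_frame("side");s=r.state();print(s["eef_pos"],s["wrist_force"])
x,y=map(int,proj(f,(392,-258,10)));print(x,y)
cv2.imwrite("pics/g1.png",cv2.resize(f["pixels"][y-40:y+40,x-50:x+50],(750,600),interpolation=2))
E
```

```text
[ 392.25324537 -259.02886547    6.15366118] [-0.03636866 -0.32132017  0.40974009]
341 197
```

View pics/g1.png

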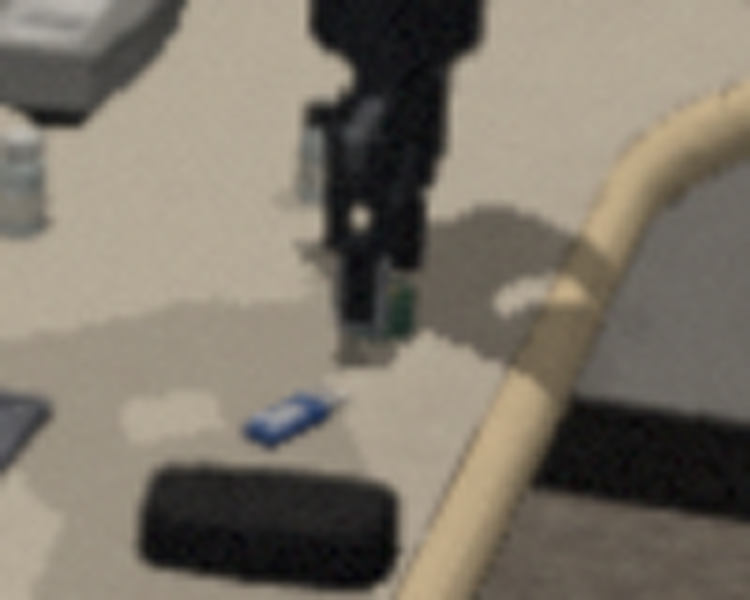

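Call:
jog_arm:
  dp:
    - [0,0,0]
    - [0,0,0]
    - [0,0,0]
    - [0,0,0]
    - [0,0,0]
    - [0,0,0]
    - [0,0,0]
    - [0,0,0]
  angular:
    - [0,0,0]
    - [0,0,0]
    - [0,0,0]
    - [0,0,0]
    - [0,0,0]
    - [0,0,0]
    - [0,0,0]
    - [0,0,0]
  grip: 0
  newtons: 35

```text
time_s: 3.65
eef_pos: [391.9, -258.6, 5.7]
eef_rot: [1.0, -0.0, 0.0, 0.0]
wrist_force: [-1.5, 0.3, 5.9]
width: 30.3
finger_force: 34.5
```

Call:
jog_arm:
  dp:
    - [0,0,-0.03]
    - [0,0,-0.06]
    - [0.03,-0.035,-0.06]
    - [0.06,-0.07,-0.06]
    - [0.09,-0.105,-0.06]
    - [0.12,-0.145,-0.06]
    - [0.145,-0.175,-0.06]
    - [0.145,-0.175,-0.06]
  angular:
    - [0,0,0]
    - [0,0,0]
    - [0,0,0]
    - [0,0,0]
    - [0,0,0]
    - [0,0,0]
    - [0,0,0]
    - [0,0,0]

```text
time_s: 4.45
eef_pos: [539.3, -79.8, 65.3]
eef_rot: [1.0, 0.003, 0.001, -0.0]
wrist_force: [0.2, -0.8, -0.7]
width: 30.3
finger_force: 34.8
```

```bash
python3 - <<'E'
from h import *
f=r.grab_frame("side");s=r.state();print(s["eef_pos"],s["wrist_force"],s["width"],s["finger_force"])
x,y=map(int,proj(f,(536,-84,50)));print(x,y)
cv2.imwrite("pics/g2.png",cv2.resize(f["pixels"][y-40:y+40,x-50:x+50],(750,600),interpolation=2))
E
```

```text
[537.5597801  -81.48175888  64.89132251] [-0.50192717  0.24305804  0.21212148] 30.30093183459804 34.75750744342804
281 201
```

View pics/g2.png

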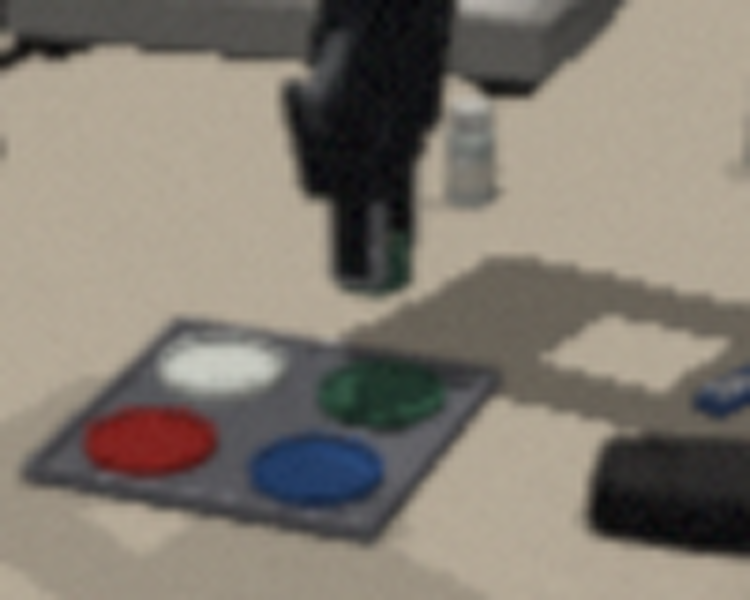

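Call:
jog_arm:
  dp:
    - [0,0,0.015]
    - [0,0,0.03]
    - [0,0,0.042]
    - [0,0,0.049]
    - [0,0,0.053]
    - [0,0,0.054]
    - [0,0,0.054]
    - [0,0,0.054]
  angular:
    - [0,0,0]
    - [0,0,0]
    - [0,0,0]
    - [0,0,0]
    - [0,0,0]
    - [0,0,0]
    - [0,0,0]
    - [0,0,0]

```text
time_s: 5.3
eef_pos: [536.4, -83.9, 11.8]
eef_rot: [1.0, -0.0, -0.0, 0.0]
wrist_force: [-4.2, 0.6, 5.2]
width: 30.4
finger_force: 35.2
```

Call:
jog_arm:
  dp:
    - [0,0,0]
    - [0,0,0]
    - [0,0,0]
    - [0,0,0]
    - [0,0,0]
    - [0,0,-0.02]
    - [0,0,-0.05]
    - [0,0,-0.09]
  angular:
    - [0,0,0]
    - [0,0,0]
    - [0,0,0]
    - [0,0,0]
    - [0,0,0]
    - [0,0,0]
    - [0,0,0]
    - [0,0,0]
  grip: 0.55

```text
time_s: 6.1
eef_pos: [534.8, -82.8, 100.2]
eef_rot: [1.0, -0.0, -0.002, -0.001]
wrist_force: [0.6, 0.0, -0.1]
width: 46.9
finger_force: 0.0
```

Call:
jog_arm:
  dp:
    - [0.008,0.045,0]
    - [0.016,0.09,0]
    - [0.024,0.135,0]
    - [0.032,0.18,0]
    - [0.042,0.224,0]
    - [0.042,0.224,0]
    - [0.042,0.224,0]
    - [0.042,0.224,0]
  angular:
    - [0,0,0]
    - [0,0,0]
    - [0,0,0]
    - [0,0,0]
    - [0,0,0]
    - [0,0,0]
    - [0,0,0]
    - [0,0,0]
  grip: 0.7

```text
time_s: 6.9
eef_pos: [578.2, -306.2, 100.7]
eef_rot: [1.0, 0.0, -0.001, -0.001]
wrist_force: [0.6, 0.4, -1.0]
width: 60.0
finger_force: 0.0
```

```bash
python3 - <<'E'
from h import *
f=r.grab_frame("top")
b=blob(f,(314,204),"green",14);print(b)
a=f["pixels"]
x,y=(300,190)
cv2.imwrite("pics/g3.png",cv2.resize(a[y-30:y+30,x-30:x+120],(800,320),interpolation=0))
for d in r.place_of("top","green_mount")[:2]: print(d,onz(f,d["at"],6))
E
```

```text
(array([313.72053872, 203.47138047]), 297, np.int64(19), np.int64(20))
{'at': [312.8, 200.9], 'p': 0.7} [544.68024456 -81.83492813   6.        ]
{'at': [144.8, 226.1], 'p': 0.25} [489.90791772 369.59123912   6.        ]
```

View pics/g3.png

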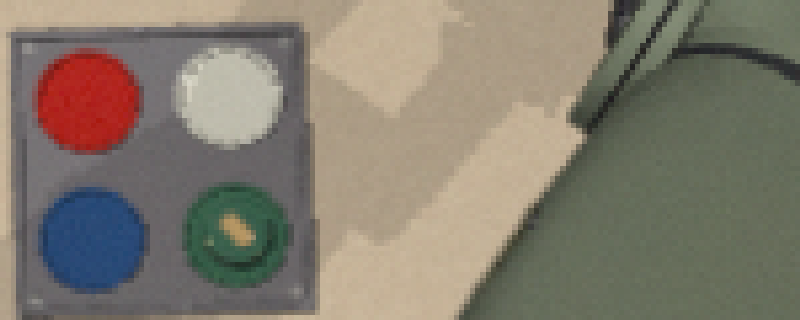

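Call:
jog_arm:
  dp:
    - [0,0,0.035]
    - [0,0,0.06]
    - [0,0,0.078]
    - [0,0,0.089]
    - [0,0,0.089]
    - [0,0,0.089]
    - [0,0,0.089]
    - [0,0,0.089]
  angular:
    - [0,0,0]
    - [0,0,0]
    - [0,0,0]
    - [0,0,0]
    - [0,0,0]
    - [0,0,0]
    - [0,0,0]
    - [0,0,0]

```text
time_s: 7.8
eef_pos: [579.7, -308.2, 13.9]
eef_rot: [1.0, -0.0, 0.001, 0.001]
wrist_force: [0.1, 0.9, -0.2]
width: 59.7
finger_force: 0.0
```

Call:
jog_arm:
  dp:
    - [0,0,0]
    - [0,0,0]
    - [0,0,0]
    - [0,0,0]
    - [0,0,0]
    - [0,0,0]
    - [0,0,0]
    - [0,0,0]
  angular:
    - [0,0,0]
    - [0,0,0]
    - [0,0,0]
    - [0,0,0]
    - [0,0,0]
    - [0,0,0]
    - [0,0,0]
    - [0,0,0]
  grip: 0
  newtons: 35

```text
time_s: 8.6
eef_pos: [579.0, -307.7, 12.8]
eef_rot: [1.0, -0.0, 0.0, 0.0]
wrist_force: [-0.9, -0.2, 4.0]
width: 22.1
finger_force: 34.4
```

Call:
jog_arm:
  dp:
    - [0,0,-0.03]
    - [0,0,-0.06]
    - [0.005,-0.03,-0.07]
    - [0.01,-0.075,-0.07]
    - [0.015,-0.12,-0.07]
    - [0.02,-0.165,-0.07]
    - [0.03,-0.205,-0.07]
    - [0.03,-0.2235,-0.07]
  angular:
    - [0,0,0]
    - [0,0,0]
    - [0,0,0]
    - [0,0,0]
    - [0,0,0]
    - [0,0,0]
    - [0,0,0]
    - [0,0,0]

```text
time_s: 9.4
eef_pos: [608.5, -80.1, 81.5]
eef_rot: [1.0, 0.002, -0.001, -0.001]
wrist_force: [0.1, -0.2, -0.4]
width: 21.8
finger_force: 34.4
```

```bash
python3 - <<'E'
from h import *
f=r.grab_frame("side");s=r.state();print(s["eef_pos"],s["wrist_force"],s["width"],s["finger_force"])
x,y=map(int,proj(f,(600,-84,50)));print(x,y)
cv2.imwrite("pics/w2.png",cv2.resize(f["pixels"][y-40:y+40,x-50:x+50],(750,600),interpolation=2))
E
```

```text
[607.90583663 -78.41451723  81.27306568] [-0.52183235  1.8392651  -0.84720413] 22.007942733831083 34.35845196247101
262 198
```

View pics/w2.png

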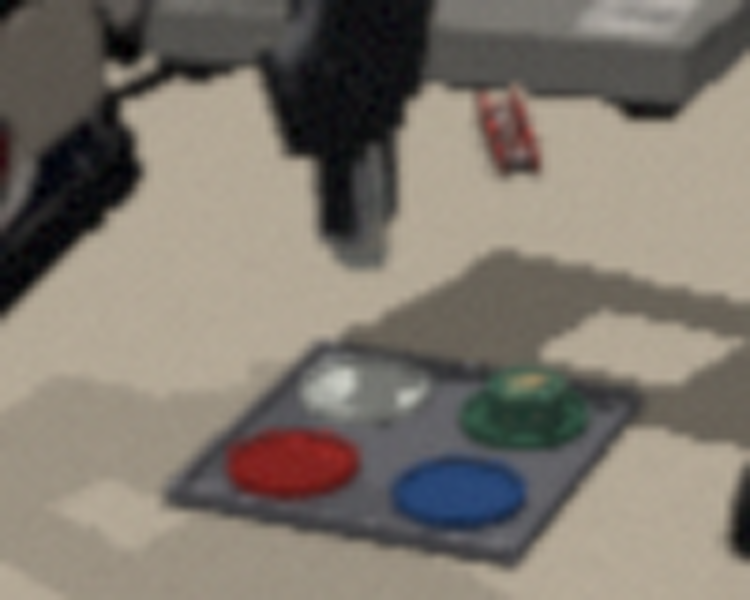

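Call:
jog_arm:
  dp:
    - [0,0,0]
    - [0,0,0.02]
    - [0,0,0.04]
    - [0,0,0.053]
    - [0,0,0.06]
    - [0,0,0.0635]
    - [0,0,0.0635]
    - [0,0,0.0635]
  angular:
    - [0,0,0]
    - [0,0,0]
    - [0,0,0]
    - [0,0,0]
    - [0,0,0]
    - [0,0,0]
    - [0,0,0]
    - [0,0,0]

```text
time_s: 10.25
eef_pos: [609.5, -84.5, 19.5]
eef_rot: [1.0, -0.0, 0.001, 0.0]
wrist_force: [0.5, 0.4, -0.6]
width: 22.0
finger_force: 34.4
```

Call:
jog_arm:
  dp:
    - [0,0,0]
    - [0,0,0]
    - [0,0,0]
    - [0,0,0]
    - [0,0,0]
    - [0,0,-0.02]
    - [0,0,-0.05]
    - [0,0,-0.09]
  angular:
    - [0,0,0]
    - [0,0,0]
    - [0,0,0]
    - [0,0,0]
    - [0,0,0]
    - [0,0,0]
    - [0,0,0]
    - [0,0,0]
  grip: 0.48

```text
time_s: 11.05
eef_pos: [606.7, -83.3, 107.3]
eef_rot: [1.0, -0.0, -0.003, -0.001]
wrist_force: [0.4, -0.3, 0.7]
width: 41.5
finger_force: 0.0
```

Call:
jog_arm:
  dp:
    - [-0.009,-0.045,0]
    - [-0.018,-0.09,0]
    - [-0.027,-0.135,0]
    - [-0.036,-0.18,0]
    - [-0.044,-0.225,0]
    - [-0.053,-0.27,0]
    - [-0.062,-0.314,0]
    - [-0.062,-0.314,0]
  angular:
    - [0,0,0]
    - [0,0,0]
    - [0,0,0]
    - [0,0,0]
    - [0,0,0]
    - [0,0,0]
    - [0,0,0]
    - [0,0,0]
  grip: 0.7

```text
time_s: 11.85
eef_pos: [544.9, 235.4, 108.9]
eef_rot: [1.0, 0.003, -0.0, -0.001]
wrist_force: [-0.3, -0.1, 0.4]
width: 59.6
finger_force: 0.0
```

```bash
python3 - <<'E'
from h import *
f=r.grab_frame("top")
a=f["pixels"]
x,y=(300,190)
cv2.imwrite("pics/w3.png",cv2.resize(a[y-40:y+40,x-110:x+50],(800,400),interpolation=0))
for d in r.place_of("top","white_vial")[:2]: print(d,onz(f,d["at"],6))
E
```

```text
{'at': [311.8, 177.3], 'p': 0.42} [610.38936923 -82.06988143   6.        ]
{'at': [432.7, 230.3], 'p': 0.26} [ 454.18355791 -398.34021719    6.        ]
```

View pics/w3.png

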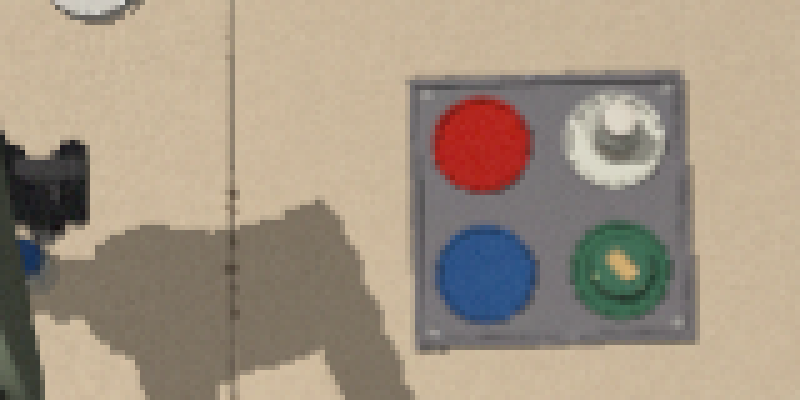

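Call:
jog_arm:
  dp:
    - [0,0,0.02]
    - [0,0,0.045]
    - [0,0,0.07]
    - [0,0,0.088]
    - [0,0,0.0985]
    - [0,0,0.0985]
    - [0,0,0.0985]
    - [0,0,0.0985]
  angular:
    - [0,0,0]
    - [0,0,0]
    - [0,0,0]
    - [0,0,0]
    - [0,0,0]
    - [0,0,0]
    - [0,0,0]
    - [0,0,0]

```text
time_s: 12.75
eef_pos: [548.2, 230.0, 11.7]
eef_rot: [1.0, -0.0, 0.001, -0.0]
wrist_force: [0.4, -0.2, 0.4]
width: 59.8
finger_force: 0.0
```

Call:
jog_arm:
  dp:
    - [0,0,0]
    - [0,0,0]
    - [0,0,0]
    - [0,0,0]
    - [0,0,0]
    - [0,0,0]
    - [0,0,0]
    - [0,0,0]
  angular:
    - [0,0,0]
    - [0,0,0]
    - [0,0,0]
    - [0,0,0]
    - [0,0,0]
    - [0,0,0]
    - [0,0,0]
    - [0,0,0]
  grip: 0
  newtons: 35

```text
time_s: 13.55
eef_pos: [547.4, 230.4, 11.1]
eef_rot: [1.0, -0.0, 0.001, -0.0]
wrist_force: [-0.1, 0.5, 5.7]
width: 22.0
finger_force: 34.4
```

Call:
jog_arm:
  dp:
    - [0,0,-0.03]
    - [0,0,-0.06]
    - [0,0.03,-0.07]
    - [-0.003,0.075,-0.07]
    - [-0.005,0.12,-0.07]
    - [-0.007,0.165,-0.07]
    - [-0.01,0.21,-0.07]
    - [-0.01,0.242,-0.07]
  angular:
    - [0,0,0]
    - [0,0,0]
    - [0,0,0]
    - [0,0,0]
    - [0,0,0]
    - [0,0,0]
    - [0,0,0]
    - [0,0,0]

```text
time_s: 14.35
eef_pos: [535.6, -14.3, 79.7]
eef_rot: [1.0, -0.001, -0.001, 0.0]
wrist_force: [0.6, 0.6, -0.7]
width: 21.8
finger_force: 34.4
```

```bash
python3 - <<'E'
from h import *
f=r.grab_frame("side");s=r.state();print(s["eef_pos"],s["wrist_force"],s["width"],s["finger_force"])
x,y=map(int,proj(f,(560,-40,50)));print(x,y)
cv2.imwrite("pics/b2.png",cv2.resize(f["pixels"][y-40:y+40,x-50:x+50],(750,600),interpolation=2))
E
```

```text
[536.31849264 -18.39283627  79.94098604] [ 0.19376206 -2.73647104  0.22316622] 22.02433113113266 34.403695464134216
269 205
```

View pics/b2.png

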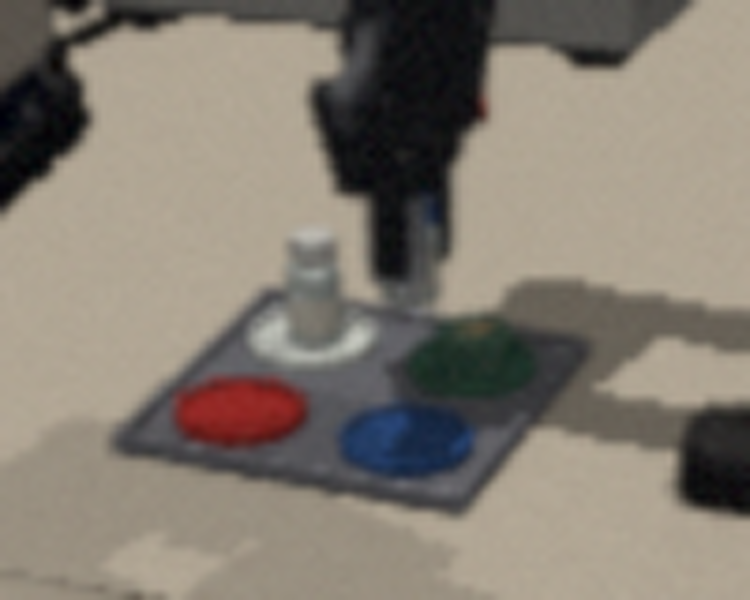

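Call:
jog_arm:
  dp:
    - [0,0,0]
    - [0,0,0.02]
    - [0,0,0.04]
    - [0,0,0.053]
    - [0,0,0.06]
    - [0,0,0.0635]
    - [0,0,0.0635]
    - [0,0,0.0635]
  angular:
    - [0,0,0]
    - [0,0,0]
    - [0,0,0]
    - [0,0,0]
    - [0,0,0]
    - [0,0,0]
    - [0,0,0]
    - [0,0,0]

```text
time_s: 15.2
eef_pos: [537.5, -11.6, 17.4]
eef_rot: [1.0, 0.0, 0.001, 0.0]
wrist_force: [-0.7, 0.5, 0.5]
width: 21.9
finger_force: 34.4
```

Call:
jog_arm:
  dp:
    - [0,0,0]
    - [0,0,0]
    - [0,0,0]
    - [0,0,0]
    - [0,0,0]
    - [0,0,-0.02]
    - [0,0,-0.05]
    - [0,0,-0.09]
  angular:
    - [0,0,0]
    - [0,0,0]
    - [0,0,0]
    - [0,0,0]
    - [0,0,0]
    - [0,0,0]
    - [0,0,0]
    - [0,0,0]
  grip: 0.48

```text
time_s: 16.0
eef_pos: [534.7, -11.6, 105.7]
eef_rot: [1.0, -0.0, -0.003, -0.0]
wrist_force: [1.4, -0.2, 0.3]
width: 41.0
finger_force: 0.0
```

Call:
jog_arm:
  dp:
    - [-0.02,-0.042,0]
    - [-0.04,-0.084,0]
    - [-0.06,-0.126,0]
    - [-0.08,-0.168,0]
    - [-0.1,-0.21,0]
    - [-0.12,-0.252,0]
    - [-0.142,-0.2955,0]
    - [-0.142,-0.2955,0]
  angular:
    - [0,0,0]
    - [0,0,0]
    - [0,0,0]
    - [0,0,0]
    - [0,0,0]
    - [0,0,0]
    - [0,0,0]
    - [0,0,0]
  grip: 0.75

```text
time_s: 16.8
eef_pos: [391.7, 287.9, 106.9]
eef_rot: [1.0, 0.004, -0.0, -0.001]
wrist_force: [0.7, -0.8, 0.0]
width: 64.0
finger_force: 0.0
```

Call:
jog_arm:
  dp:
    - [0,0,0]
    - [0,0,0.04]
    - [0,0,0.07]
    - [0,0,0.09]
    - [0,0,0.1015]
    - [0,0,0.1015]
    - [0,0,0.1015]
    - [0,0,0.1015]
  angular:
    - [0,0,0]
    - [0,0,0]
    - [0,0,0]
    - [0,0,0]
    - [0,0,0]
    - [0,0,0]
    - [0,0,0]
    - [0,0,0]

```text
time_s: 17.6
eef_pos: [396.3, 283.9, 6.6]
eef_rot: [1.0, -0.0, 0.001, -0.001]
wrist_force: [-0.0, -0.0, 0.7]
width: 64.1
finger_force: 0.0
```

```bash
python3 - <<'E'
from h import *
f=r.grab_frame("side");s=r.state();print(s["eef_pos"],s["wrist_force"],s["width"],s["finger_force"])
o=[]
for P in [(560,-40,20),(395,284,20)]:
    x,y=map(int,proj(f,P)); o.append(cv2.resize(f["pixels"][y-40:y+40,x-30:x+30],(400,533),interpolation=2))
cv2.imwrite("pics/r1.png",np.hstack(o))
E
```

```text
[396.2045714  284.01273064   6.63626252] [ 0.49746121 -0.24442486  0.07342544] 64.09820178604747 0.0
```

View pics/r1.png

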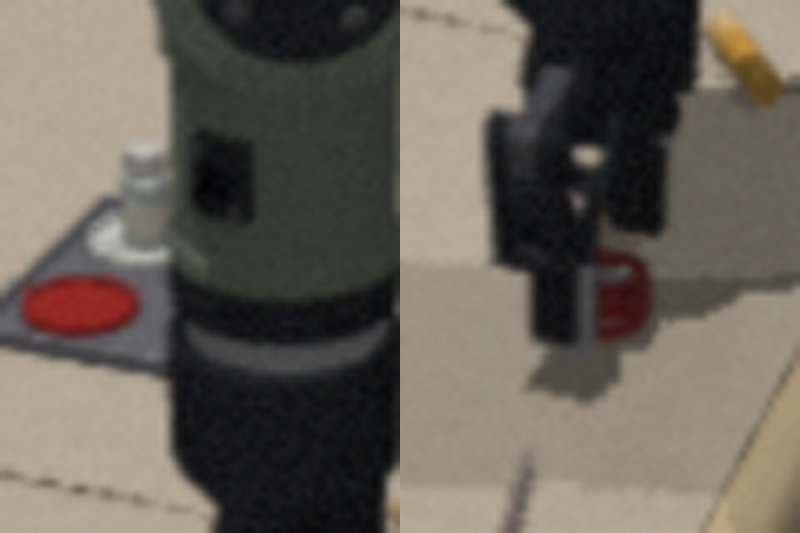

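Call:
jog_arm:
  dp:
    - [0,0,0]
    - [0,0,0]
    - [0,0,0]
    - [0,0,0]
    - [0,0,0]
    - [0,0,0]
    - [0,0,0]
    - [0,0,0]
  angular:
    - [0,0,0]
    - [0,0,0]
    - [0,0,0]
    - [0,0,0]
    - [0,0,0]
    - [0,0,0]
    - [0,0,0]
    - [0,0,0]
  grip: 0
  newtons: 35

```text
time_s: 18.45
eef_pos: [395.3, 284.0, 6.1]
eef_rot: [1.0, 0.0, 0.001, -0.0]
wrist_force: [-1.6, -1.1, 5.3]
width: 29.5
finger_force: 34.3
```

Call:
jog_arm:
  dp:
    - [0,0,-0.04]
    - [0,0,-0.08]
    - [0.02,0.028,-0.1]
    - [0.045,0.062,-0.1]
    - [0.07,0.096,-0.1]
    - [0.095,0.13,-0.1]
    - [0.12,0.165,-0.1]
    - [0.14,0.195,-0.1]
  angular:
    - [0,0,0]
    - [0,0,0]
    - [0,0,0]
    - [0,0,0]
    - [0,0,0]
    - [0,0,0]
    - [0,0,0]
    - [0,0,0]

```text
time_s: 19.25
eef_pos: [535.8, 86.7, 105.2]
eef_rot: [1.0, -0.0, 0.0, 0.0]
wrist_force: [0.8, -0.1, -0.6]
width: 29.5
finger_force: 34.7
```

Call:
jog_arm:
  dp:
    - [0.025,0.034,0]
    - [0.05,0.067,0]
    - [0.074,0.1,0]
    - [0.074,0.1,0]
    - [0.074,0.1,0.02]
    - [0.074,0.1,0.04]
    - [0.074,0.1,0.055]
    - [0.074,0.1,0.055]
  angular:
    - [0,0,0]
    - [0,0,0]
    - [0,0,0]
    - [0,0,0]
    - [0,0,0]
    - [0,0,0]
    - [0,0,0]
    - [0,0,0]

```text
time_s: 20.05
eef_pos: [605.7, -10.4, 47.1]
eef_rot: [1.0, 0.0, -0.003, -0.001]
wrist_force: [-1.9, 0.6, -0.6]
width: 29.9
finger_force: 34.8
```

```bash
python3 - <<'E'
from h import *
f=r.grab_frame("side");s=r.state();print(s["eef_pos"],s["wrist_force"],s["width"],s["finger_force"])
x,y=map(int,proj(f,(580,-40,40)));print(x,y)
cv2.imwrite("pics/r2.png",cv2.resize(f["pixels"][y-40:y+40,x-50:x+50],(750,600),interpolation=2))
E
```

```text
[607.04207563 -10.67584952  48.69794988] [-0.40492882 -0.39428509  1.30090783] 29.7388503117532 34.77718949317932
263 207
```

View pics/r2.png

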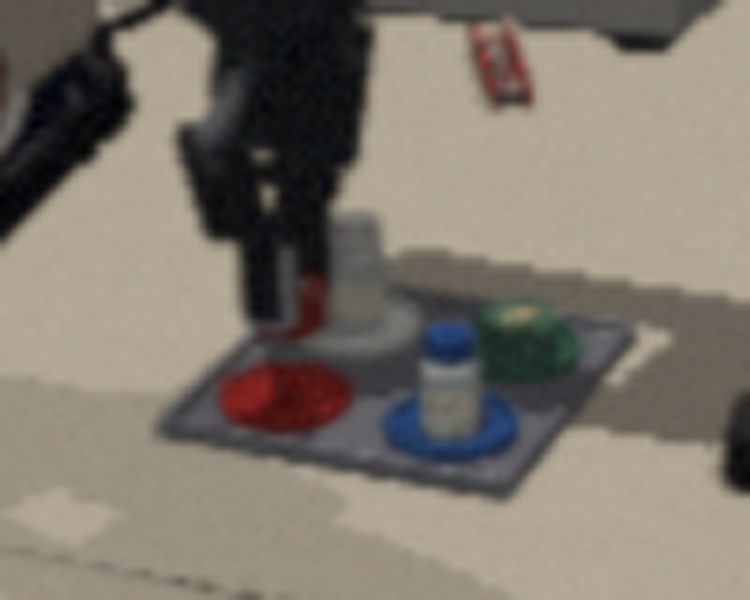

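Call:
jog_arm:
  dp:
    - [0,0,0.01]
    - [0,0,0.02]
    - [0,0,0.03]
    - [0,0,0.036]
    - [0,0,0.0385]
    - [0,0,0.0385]
    - [0,0,0.0385]
    - [0,0,0.0385]
  angular:
    - [0,0,0]
    - [0,0,0]
    - [0,0,0]
    - [0,0,0]
    - [0,0,0]
    - [0,0,0]
    - [0,0,0]
    - [0,0,0]

```text
time_s: 20.9
eef_pos: [608.7, -11.4, 12.2]
eef_rot: [1.0, -0.0, -0.0, -0.0]
wrist_force: [-2.2, -0.0, 4.7]
width: 29.6
finger_force: 35.3
```

Call:
jog_arm:
  dp:
    - [0,0,0]
    - [0,0,0]
    - [0,0,0]
    - [0,0,0]
    - [0,0,0]
    - [0,0,-0.02]
    - [0,0,-0.05]
    - [0,0,-0.09]
  angular:
    - [0,0,0]
    - [0,0,0]
    - [0,0,0]
    - [0,0,0]
    - [0,0,0]
    - [0,0,0]
    - [0,0,0]
    - [0,0,0]
  grip: 0.55

```text
time_s: 21.7
eef_pos: [606.7, -11.2, 100.4]
eef_rot: [1.0, -0.0, -0.003, -0.0]
wrist_force: [0.2, 0.0, 0.2]
width: 47.2
finger_force: 0.0
```

Call:
jog_arm:
  dp:
    - [-0.025,0.04,-0.02]
    - [-0.05,0.08,-0.04]
    - [-0.075,0.12,-0.06]
    - [-0.1,0.16,-0.08]
    - [-0.125,0.2,-0.08]
    - [-0.15,0.24,-0.08]
    - [-0.15,0.26,-0.08]
    - [-0.15,0.26,-0.08]
  angular:
    - [0,0,0]
    - [0,0,0]
    - [0,0,0]
    - [0,0,0]
    - [0,0,0]
    - [0,0,0]
    - [0,0,0]
    - [0,0,0]

```text
time_s: 22.5
eef_pos: [458.5, -274.1, 182.2]
eef_rot: [1.0, -0.002, 0.001, 0.001]
wrist_force: [-0.1, 0.8, -0.3]
width: 47.1
finger_force: 0.0
```

```bash
python3 - <<'E'
from h import *
f=r.grab_frame("top");g=r.grab_frame("side")
a=f["pixels"][150:235,260:340];x,y=map(int,proj(g,(575,-45,20)))
b=g["pixels"][y-30:y+30,x-42:x+42]
cv2.imwrite("pics/end.png",np.hstack([cv2.resize(a,(400,425),interpolation=0),cv2.resize(b,(400,425),interpolation=2)]))
for n in N[:6]:
  for c,F in (("top",f),("side",g)):
    z=0 if "black" in n else 6
    for d in r.place_of(c,n)[:1]: print(n,c,round(d["p"],2),onz(F,d["at"],z).round(1))
E
```

```text
red_mount top 0.69 [615.7 -84.2   6. ]
red_mount side 0.63 [609.3  -7.7   6. ]
green_mount top 0.6 [545.1 -87.5   6. ]
green_mount side 0.5 [535.6 -96.2   6. ]
black_mount top 0.61 [490.4 377.5   0. ]
black_mount side 0.65 [492.8 380.2   0. ]
blue_vial top 0.43 [535.3 -14.8   6. ]
white_vial top 0.6 [606.4 -91.4   6. ]
white_vial side 0.7 [608.8 -94.2   6. ]
black_vial top 0.57 [ 448.2 -389.5    0. ]
black_vial side 0.69 [ 544.3 -112.1    0. ]
```

View pics/end.png

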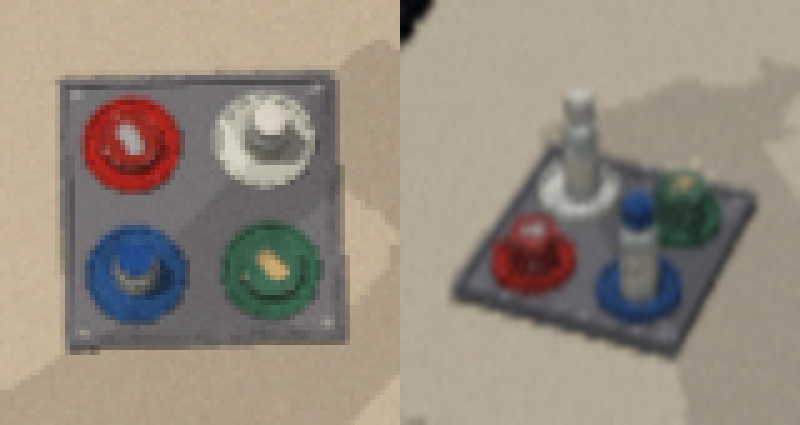

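All four pieces stand upright in the cups of their own colour. In the top crop the red mount is at (131,142), white vial (268,135), blue vial (137,268) and green mount (270,268), and the side crop agrees.

```bash
python3 -c "
from workcell import r
print(r.job_done())"
```

```text
the job is handed in; nothing more can be done
None
```

I placed all four pieces upright in the cups of their own colour, did not move the black mount or black-capped vial, and handed in the job at about 23 s; no verdict came back.

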